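Fit the keyed cartridge fuse into its spring-clip fuse block

TASK

Fit the spare fuse, the white one with a groove round one end cap, into the empty fuse block: grooved end at the end of the block that has the small upright steel stop between the clips. Press it down into both pairs of brass spring clips and slide it lengthwise, by feel and under light pressure, until the stop drops into the groove and the fuse goes fully home at both ends; then let go. Never lean on it: if it sits hard on the stop, slide it rather than press harder. Leave the plain brown fuse, the side cutters and the tape lying where they are.

Things in the scene. Friction and masses are not known exactly. Their poses are not given: they have to be found in the camera images.
- block: Fuse block, fixed: black base 190x52 mm on a steel plate 206x104x3 mm. Origin: centre of the plate's underside, on the bench; z up, x along the fuse towards the keyed end (with the steel stop). Between the clips (x -50 to +50 mm) all but the stop lies less than 24 mm above the bench. Brass clips hold the fuse by both end caps. Pushing it with over 30 N, down or lengthwise, harms the clips.
- clip_plain (a point): Middle of the clip at the block's plain end (block x = -58 mm), on the axis of a seated fuse, 39.5 mm above the bench. A seated fuse lies on the clip's flat foot (26 mm above the bench), at block y = 0. Axes as block.
- clip_keyed (a point): The same for the clip at the keyed end (x = +58 mm). Each clip is 10 mm long in x and has two sprung jaws, one on each side (y). Their lips stand 47.5 mm above the bench, 22 mm apart, and flare to 37 mm apart at 54 mm. The fuse snaps past the lips with its axis still about 8 mm high; pressing it in takes about 10 N for both clips; then they pull it down and grip it.
- stop_slot (a point): Middle of the travel of the steel stop: block x = +42 mm, y = 0, 29.5 mm above the bench. The stop, an upright tab 2.4 mm thick in x and 15 mm wide with its top edge 29.5 mm above the bench (3.5 mm above the clip feet), is clamped in a slot up to 8 mm to either side of this point along block x, differently each time. It stands firm under load.
- spare: The spare fuse to fit, loose, 0.08 to 0.15 kg, 140 mm long: white ceramic tube 25 mm across, blue bands, bright steel end caps 27 mm across and 44 mm long. Round the cap at its +x end, 28 mm from the tip, runs a groove 5 mm wide, 4.5 mm deep. It lies on its side. Origin: under its middle, on its underside as it lay at the start; x along the fuse towards the grooved end.
- spare_mid (a point): Middle of the spare fuse, on its axis (13.5 mm above the bench as it lies). Behind the work, from world x = 0.51 m on, stands a fixed upright white panel, and to its left, at world y over 0.30 m, an open clear plastic box 122 mm high: carry the fuse clear of both.
- spare_groove (a point): Centre of the groove of the spare fuse, on its axis, 42 mm from spare_mid. Within about 1.3 mm of the stop (along block x) the fuse drops home; elsewhere the grooved end rides on the stop, 3 to 3.5 mm too high though already past the clips' lips, and the fuse tilts when the plain end is down.
- spare_plain (a point): Point on the spare fuse's axis within the ungrooved cap, 55 mm from spare_mid.
- plain_fuse: Another loose fuse of the same size, brown tube, brass caps, red bands, with no groove: it does not fit this block. Bystander. Origin under its middle.
- cutter: Side cutters with blue handles, 62x157x13 mm, loose on the bench; bystander. Origin at the centre of the underside.
- tape: Roll of black insulating tape, 58 mm across, 19 mm high, loose, lying flat; bystander. Origin at the centre of the underside.

How it is judged:
By the outcome, as a careful person would: the job done as asked, in the order asked, and still so for the second after the job is handed in, with the robot touching nothing.
It also fails if it takes over 67 s, if anything falls off the work surface, if the arm or the gripper's body presses on something with over 40 N, if the wrist force passes 120 N, or if a joint passes its speed limit or range.

ROBOT

A 7-joint arm with a two-finger parallel gripper is mounted at the origin on the work surface; the furniture and walls round the work are solid. World frame = base frame: x ahead of the robot, y to its left, z up, the work surface at z = 0. Lengths are in m, angles in degrees, forces in N, time in s.
With the tool pointing down it reaches from about 0.425 to 0.875 m from the base axis. Payload 4.7 kg.
Tool frame: the origin (TCP) lies midway between the tips of the shut fingers; the grasp point (between the pads) lies 19 mm behind it; y points along the fingers, x is the direction in which the jaws open and shut, and the axes are right-handed (so a half turn about y gives the same grasp; the last joint's range is limited). The gripper opens to 87 mm and grips with 3 to 60 N. Pads are 19 mm wide; open, the fingers measure 117 mm over their backs; the gripper's body (75 mm by 190 mm) begins 51 mm behind the grasp point.
Start: joints at [66.354, 18.392, -4.016, 83.108, 1.295, 78.541, -3.26], TCP at [0.269, -0.592, 0.223] pointing down, gripper open.
Joint ranges: [-163.93, 163.93], [-17.29, 119.83], [-79.2, 71.16], [3.27, 140.29], [-89.18, 269.18], [5.43, 117.66], [-154.24, 154.24]. Speed limits (degrees/s): [147.25, 147.25, 180, 180, 180, 180, 180].

INTERFACE

Orientations are given as [roll, pitch, yaw] about the fixed x, y, z axes, in that order (R = Rz(yaw) Ry(pitch) Rx(roll)).
In Python, from cell import env gives the robot as it stands.
- The arm moves only by the tool carry_out, never from a script. Its argument "targets" is a list of rows, each a list of 2 entries, a list of its own where there are three numbers: the shift along the tool's x, y, z in mm, then the turn, a rotation vector about the tool's x, y, z in degrees. A call has 1 to 12 rows; each row shifts and turns the commanded pose from where the row before left it, along the tool's axes as they then stand; what a row does not reach is not made up. A row lasts 1/10 s, in which the tool goes at most 50 mm and 8.59 degrees, less where a joint would pass 70% of its speed; a pose out of reach is approached as far as the arm can. A call with a gripper value outside its range is refused whole. "jaw" is the opening, from 0 (shut) to 1 (fully open), set as the call begins (left out, the last holds). The fingers move at their own pace and stop on an object; "squeeze" is the grip in N (left out, the last holds). Time passes only in rows, so rows that do not move let the fingers close. It gives the time, the measured TCP pose, the force and the opening at its end, in the units of the state.
- env.get_obs(): the state, without advancing time (a new reading comes with each control period).
- env.read_camera(name): name is "scene" or "top" or "wrist"; returns the picture (400x640x3 uint8, red, green, blue); there is no depth.
- env.get_calibration(name): a dict with "fx", "fy", "cx", "cy" (pixels), "D" ([k1, k2, p1, p2, k3] as OpenCV has them; the pictures are not rectified), "R" (3x3) and "t" (3): a world point X has camera coordinates R X + t; the wrist camera has in their place "hand_eye" (4x4, takes a point from camera to tool coordinates, whose origin is the TCP and whose axes are the tool frame's). Camera axes: x right, y down, z forward; pixel columns grow to the right and rows downward; lengths in m; the calibration is good to about 2 mm. A picture is of the moment at which its call begins: read the wrist's pose just before it. get_calibration takes no time and is no camera call.
- env.sign_off(): hands the job in, once; it reports no verdict.
Trained networks look in the newest picture that a camera, given by its name, has taken for a name from the list of things; names that differ only in an ending like _2 or _b are one class to them, and where a whole thing is asked for, a point or a joint stands for the part that bears it (a point fixed in the world has none). Each returns a list of dicts, best first, with "p" (0 to 1); they miss things now and then, are a little off and sometimes report something else, mostly with a low value. They report only what shows in the picture. A call takes as long as a camera call.
- env.outline_of(camera, label): "mask" (400x640 bool, what is visible of it) and "xy" ([column, row] in pixels, amid what is visible of it).
The state is a dict: "time_s": time; "qpos": joint angles; "joint_velocities": joint speeds; "effort": joint torques, N m; "tool_pos": TCP position; "tool_rot": TCP orientation; "force": force on the tool from outside, world axes, zero at the start; "wrist_torque": the same for the moment, N m; "grip_width": finger opening in m.
Only numpy, scipy, OpenCV 4.12 (cv2) and the standard library are available. Lean on these libraries where they do the work, as an engineer would, in place of code of your own. Each camera call takes 0.05 s, during which the arm holds its last target.

## Working session

There is one attempt and no reset: what is moved stays moved. The work goes in short steps, Python scripts to look and compute and a tool call to move; the robot and the scene stay as the last step left them, time stands still between calls to the robot, and variables do not carry over. Pictures are saved under pics/ and viewed, and the job is handed in when it is done.

Besides the shell and the picture viewer there is one more tool, called after "Request:" as name(argument=value, ...), one argument or row to a line, values as JSON. carry_out: Moves the arm, as the interface text tells. Its arguments: {"type":"object","properties":{"targets":{"type":"array","items":{"type":"array"}},"jaw":{"type":"number"},"squeeze":{"type":"number"}},"required":["targets"]}

```bash
ls; mkdir -p pics; cat > h.py <<'E'
import numpy as np,cv2
from cell import env
def save(n,f):
    im=env.read_camera(n); cv2.imwrite('pics/'+f,im[:,:,::-1]); return im
def K(c): return np.array([[c['fx'],0,c['cx']],[0,c['fy'],c['cy']],[0,0,1.]]),np.array(c['D'],float)
E
python3 - <<'E'
from h import *
o=env.get_obs();print({k:np.round(v,3) for k,v in o.items()})
for n in('scene','top'):
    save(n,n+'1.png')
    labs=('spare','block','spare_groove','spare_mid','clip_plain','clip_keyed','stop_slot','plain_fuse') if n=='top' else ('spare','stop_slot','spare_groove')
    for l in labs:
        r=env.outline_of(n,l)
        for d in r[:2]:print(n,l,round(d['p'],2),np.round(d['xy'],1),d['mask'].sum())
    c=env.get_calibration(n);print({k:np.round(v,3) for k,v in c.items()})
print(env.get_calibration('wrist'))
E
```

```text
pics
{'time_s': np.float64(0.0), 'qpos': array([66.353, 18.439, -4.016, 83.175,  1.294, 78.54 , -3.262]), 'joint_velocities': array([ 0.004, -0.009, -0.071,  0.022, -0.019,  0.064, -0.084]), 'effort': array([-0.0000e+00, -4.9130e+01, -4.0400e-01, -3.1253e+01, -6.4000e-02,
        4.4000e-02,  0.0000e+00]), 'tool_pos': array([ 0.269, -0.591,  0.221]), 'tool_rot': array([-90.005,   0.109, -65.544]), 'force': array([-0.48 ,  0.188,  0.52 ]), 'wrist_torque': array([0.082, 0.009, 0.04 ]), 'grip_width': np.float64(0.087)}
scene spare 0.61 [261.9 257.6] 568
scene stop_slot 0.62 [379.9 180.2] 1412
scene stop_slot 0.2 [264.4 264.3] 579
scene spare_groove 0.67 [263.6 261.9] 550
scene spare_groove 0.3 [380.8 175.5] 1512
{'fx': np.float64(414.071), 'fy': np.float64(414.071), 'cx': np.float64(319.829), 'cy': np.float64(205.137), 'D': array([-0.108,  0.   ,  0.   ,  0.   ,  0.   ]), 'R': array([[-0.82 , -0.572, -0.021],
       [-0.319,  0.487, -0.813],
       [ 0.475, -0.66 , -0.582]]), 't': array([0.286, 0.194, 0.83 ])}
top spare 0.75 [246.1 187.5] 555
top spare 0.67 [411.1 216.8] 2913
top block 
[... 433 characters left out ...]
,  0.   ,  0.   ]), 'R': array([[ 0.012, -1.   ,  0.023],
       [-0.992, -0.015, -0.123],
       [ 0.123, -0.021, -0.992]]), 't': array([-0.061,  0.401,  0.924])}
{'fx': 287.57282431066847, 'fy': 287.57282431066847, 'cx': 319.9975024430748, 'cy': 198.74874472589556, 'D': array([-0.04498787,  0.        ,  0.        ,  0.        ,  0.        ]), 'hand_eye': array([[ 9.99999621e-01,  2.88414627e-04,  8.21245391e-04,
        -3.89661748e-04],
       [-7.03437771e-04, -2.87903671e-01,  9.57659116e-01,
        -1.63758839e-01],
       [ 5.12642459e-04, -9.57659330e-01, -2.87903359e-01,
         7.97604675e-02],
       [ 0.00000000e+00,  0.00000000e+00,  0.00000000e+00,
         1.00000000e+00]])}
```

View pics/top1.png

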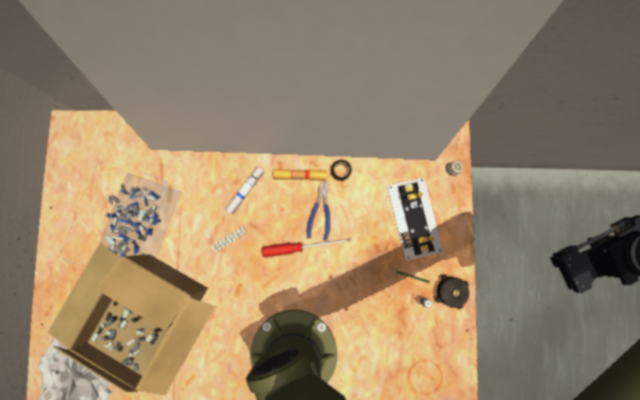

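View pics/scene1.png

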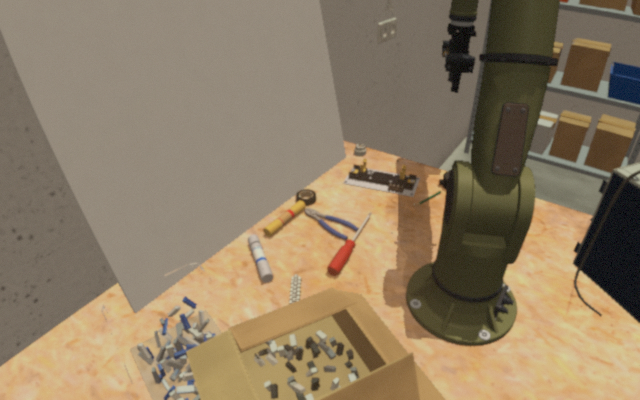

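```bash
cat >> h.py <<'E'
def ray_plane(px,z,n,o=None):
    c=env.get_calibration(n);k,D=K(c)
    if n=='wrist':
        from scipy.spatial.transform import Rotation as Ro
        T=np.eye(4);T[:3,:3]=Ro.from_euler('xyz',o['tool_rot'],degrees=True).as_matrix();T[:3,3]=o['tool_pos']
        M=T@np.array(c['hand_eye']);Rc=M[:3,:3];C=M[:3,3]
    else:
        R=np.array(c['R']);Rc=R.T;C=-R.T@np.array(c['t'])
    u=cv2.undistortPoints(np.array(px,float).reshape(-1,1,2),k,D)[:,0]
    d=np.c_[u,np.ones(len(u))]@Rc.T
    return C+d*((z-C[2])/d[:,2])[:,None]
def proj(P,n,o=None):
    from scipy.spatial.transform import Rotation as Ro
    c=env.get_calibration(n);k,D=K(c)
    if n=='wrist':
        T=np.eye(4);T[:3,:3]=Ro.from_euler('xyz',o['tool_rot'],degrees=True).as_matrix();T[:3,3]=o['tool_pos']
        M=np.linalg.inv(T@np.array(c['hand_eye']));R=M[:3,:3];t=M[:3,3]
    else: R=np.array(c['R']);t=np.array(c['t'])
    return cv2.projectPoints(np.array(P,float).reshape(-1,1,3),cv2.Rodrigues(R)[0],t,k,D)[0][:,0]
E
python3 - <<'E'
from h import *
im=cv2.imread('pics/top1.png')
a=cv2.resize(im[155:225,215:285],None,fx=6,fy=6,interpolation=cv2.INTER_CUBIC)
b=cv2.resize(im[170:270,375:450],None,fx=4.2,fy=4.2,interpolation=cv2.INTER_CUBIC)[:420]
cv2.imwrite('pics/crop1.png',np.hstack([a,b]))
from h import *
save('top','top2.png')
m=env.outline_of('top','spare')[0]['mask'];m2=env.outline_of('top','stop_slot')[0]['mask']
for mm,z in((m,.0135),(m2,.003)):
    ys,xs=np.nonzero(mm); r=cv2.minAreaRect(np.c_[xs,ys].astype(np.float32)); print(r)
    bp=cv2.boxPoints(r);W=ray_plane(bp,z,'top');print(np.round(W,3),W.mean(0))
E
```

```text
((414.5504455566406, 218.44338989257812), (76.61005401611328, 38.452274322509766), 75.3791275024414)
[[ 0.436 -0.24   0.013]
 [ 0.464 -0.341  0.013]
 [ 0.267 -0.389  0.013]
 [ 0.241 -0.289  0.013]] [ 0.35186627 -0.31481212  0.0135    ]
((414.41180419921875, 218.14706420898438), (77.61139678955078, 39.04823303222656), 75.96376037597656)
[[ 0.44  -0.242  0.003]
 [ 0.468 -0.346  0.003]
 [ 0.265 -0.393  0.003]
 [ 0.24  -0.29   0.003]] [ 0.35342483 -0.31754279  0.003     ]
```

View pics/crop1.png

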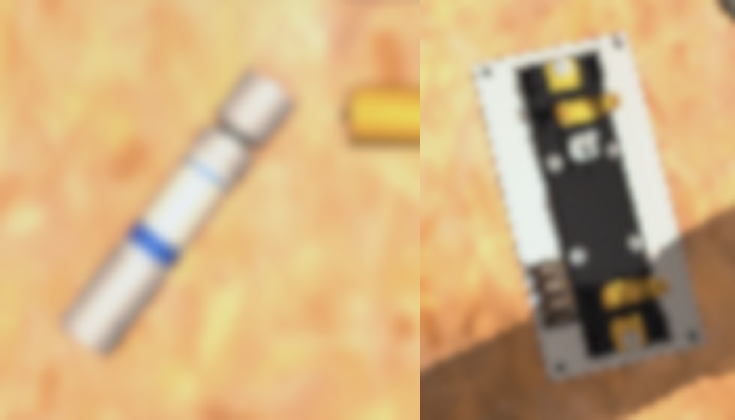

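```bash
python3 - <<'E'
from h import *
W=ray_plane([[258.5,169.7],[229.2,210.8],[254.7,177]],.0135,'top');print(np.round(W,4),W[:2].mean(0),np.linalg.norm(W[0]-W[1]))
d=W[0]-W[1];print(np.degrees(np.arctan2(d[1],d[0])))
# plate corners from crop
cr=np.array([[478,68],[623,34],[702,345],[553,378]],float);px=np.c_[375+(cr[:,0]-420)/4.2,170+cr[:,1]/4.2]
W=ray_plane(px,.003,'top');print(np.round(W,4),W.mean(0))
d=W[0]+W[1]-W[2]-W[3];print(np.degrees(np.arctan2(d[1],d[0])),np.linalg.norm(d)/2)
s=ray_plane([[375+(583-420)/4.2,170+148/4.2]],.0295,'top');print(s)
E
```

```text
[[0.475  0.1014 0.0135]
 [0.3641 0.1748 0.0135]
 [0.4551 0.1109 0.0135]] [0.41958366 0.13811608 0.0135    ] 0.13294525981409033
-33.48102011066261
[[ 0.4378 -0.2491  0.003 ]
 [ 0.4617 -0.3443  0.003 ]
 [ 0.2625 -0.3908  0.003 ]
 [ 0.2412 -0.2947  0.003 ]] [ 0.35082019 -0.31970352  0.003     ]
13.097298456717324 0.2031699812115595
[[ 0.38429296 -0.3086867   0.0295    ]]
```

```bash
cat >> h.py <<'E'
from scipy.spatial.transform import Rotation as Ro
def plan(goal,yaw,N,o=None,start=None):
    """straight rows to goal pos, tool down at yaw (deg), from measured pose or start (pos,rot)"""
    o=o or env.get_obs()
    p,R=(np.array(o['tool_pos']),Ro.from_euler('xyz',o['tool_rot'],degrees=True)) if start is None else start
    G=Ro.from_euler('xyz',[-90,0,yaw],degrees=True);w=(R.inv()*G).as_rotvec()/N
    goal=np.array(goal,float);s=(goal-p)/N;out=[]
    for i in range(N):
        sh=R.inv().apply(s*1000);out.append([list(map(float,np.round(sh,1))),list(map(float,np.round(np.degrees(w),2)))])
        R=R*Ro.from_rotvec(w)
    print(str(out).replace(' ',''));return goal,R
E
python3 -c "
from h import *
plan([.351,-.285,.222],-1.5,8)"
```

```text
[[[-30.7,0.1,25.2],[0.0,-8.01,0.0]],[[-26.9,0.1,29.2],[0.0,-8.01,0.0]],[[-22.5,0.1,32.7],[0.0,-8.01,0.0]],[[-17.8,0.1,35.5],[0.0,-8.01,0.0]],[[-12.6,0.1,37.6],[0.0,-8.01,0.0]],[[-7.3,0.1,39.0],[0.0,-8.01,0.0]],[[-1.8,0.1,39.6],[0.0,-8.01,0.0]],[[3.8,0.1,39.5],[0.0,-8.01,0.0]]]
```

Request:
carry_out(
  targets=[
    [[-31, 0, 25], [0, -8, 0]],
    [[-27, 0, 29], [0, -8, 0]],
    [[-22.5, 0, 33], [0, -8, 0]],
    [[-18, 0, 35.5], [0, -8, 0]],
    [[-12.5, 0, 37.5], [0, -8, 0]],
    [[-7, 0, 39], [0, -8, 0]],
    [[-2, 0, 39.5], [0, -8, 0]],
    [[4, 0, 39.5], [0, -8, 0]],
    [[0, 0, 0], [0, 0, 0]],
    [[0, 0, 0], [0, 0, 0]],
  ],
  jaw=0.55,
)

```text
time_s: 1.8
tool_pos: [0.3511, -0.2845, 0.223]
tool_rot: [-90.1, -0.0, -1.5]
force: [0.2, 0.1, -0.7]
grip_width: 0.0478
```

```bash
python3 - <<'E'
from h import *
o=env.get_obs();print({k:np.round(v,4) for k,v in o.items()})
im=save('wrist','w1.png');np.save('o1.npy',o,allow_pickle=True)
P=[[.351,-.32,.003]];print(proj(P,'wrist',o))
plan([.40,.13,.222],56.5,12)
E
```

```text
{'time_s': np.float64(1.8), 'qpos': array([ 56.351 ,  -5.4023, -19.3666, 109.0706,  -1.7768,  75.9589,
        36.0104]), 'joint_velocities': array([ 1.1989,  1.2544,  2.0056, -0.7915,  0.5073, -0.1039, -0.11  ]), 'effort': array([ -1.1309, -25.005 ,  -0.3962, -30.6417,  -0.2748,   0.1397,
         0.0356]), 'tool_pos': array([ 0.3511, -0.2845,  0.223 ]), 'tool_rot': array([-9.00969e+01, -2.31000e-02, -1.48260e+00]), 'force': array([ 0.156 ,  0.0551, -0.6928]), 'wrist_torque': array([-0.0165, -0.0546,  0.0122]), 'grip_width': np.float64(0.0478)}
[[320.12422721 198.20771364]]
[[[3.1,0.0,34.7],[0.01,-4.84,-0.0]],[[6.1,0.0,34.3],[0.01,-4.84,-0.0]],[[8.9,0.0,33.7],[0.01,-4.84,-0.0]],[[11.7,0.0,32.8],[0.01,-4.84,-0.0]],[[14.5,0.0,31.7],[0.01,-4.84,-0.0]],[[17.1,0.1,30.4],[0.01,-4.84,-0.0]],[[19.6,0.1,28.8],[0.01,-4.84,-0.0]],[[22.0,0.1,27.1],[0.01,-4.84,-0.0]],[[24.2,0.1,25.1],[0.01,-4.84,-0.0]],[[26.2,0.1,23.0],[0.01,-4.84,-0.0]],[[28.1,0.1,20.7],[0.01,-4.84,-0.0]],[[29.7,0.1,18.3],[0.01,-4.84,-0.0]]]
```

View pics/w1.png

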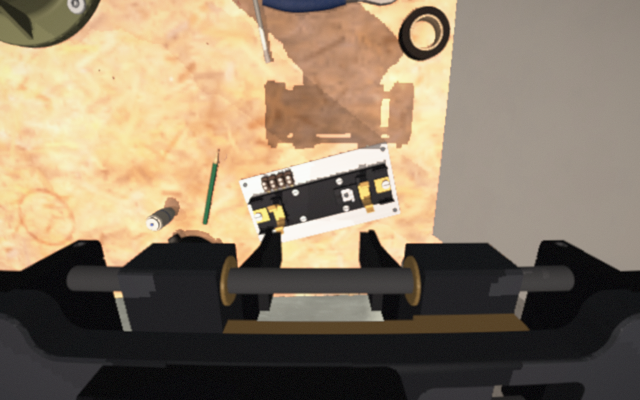

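```bash
python3 - <<'E'
import cv2
im=cv2.imread('pics/w1.png')
cv2.imwrite('pics/w1c.png',cv2.resize(im[140:248,232:408],None,fx=4.5,fy=4.5,interpolation=cv2.INTER_CUBIC))
E
```

```text
(no output)
```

View pics/w1c.png

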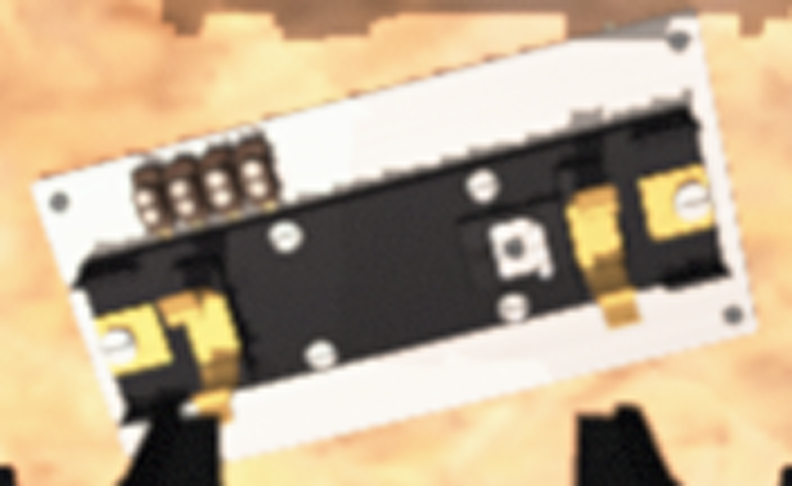

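```bash
python3 - <<'E'
from h import *
o=np.load('o1.npy',allow_pickle=True).item()
cv=lambda c:(np.array(c,float)+.5)/4.5-.5+[232,140]
W=ray_plane(cv([[35,183],[695,12],[757,325]]),.003,'wrist',o);print(np.round(W,4))
c=(W[0]+W[2])/2;d=W[1]-W[0];print(c,np.degrees(np.arctan2(d[1],d[0])),np.linalg.norm(d),np.linalg.norm(W[2]-W[1]))
d2=W[2]-W[1];print(np.degrees(np.arctan2(d2[1],d2[0]))+90)
a=np.radians(np.degrees(np.arctan2(d[1],d[0])))
R=np.array([[np.cos(a),np.sin(a)],[-np.sin(a),np.cos(a)]])
def inb(px,z): 
    w=ray_plane(cv(px),z,'wrist',o)[:,:2]-c[:2];return np.round(w@R.T*1000,1)
print('tab top',inb([[541,222],[550,276],[535,225],[490,228],[497,275]],.0295))
print('tab low',inb([[515,247],[541,222],[490,228]],.02))
print('lips keyed',inb([[567,193],[615,185],[603,322],[637,318]],.054), inb([[567,193],[615,185]],.0475))
print('screws',inb([[483,186],[286,236],[513,306],[320,354]],.02))
E
```

```text
[[ 0.2409 -0.2915  0.003 ]
 [ 0.44   -0.2451  0.003 ]
 [ 0.4636 -0.3431  0.003 ]]
[ 0.35223728 -0.3172778   0.003     ] 13.114681517366956 0.2044604107532864 0.10079369586764846
13.509625570044875
tab top [[42.7  7.1]
 [41.7 -9.3]
 [40.9  6.7]
 [28.2  9.1]
 [26.9 -5.1]]
tab low [[34.  -1.1]
 [43.2  4.4]
 [28.2  6.4]]
lips keyed [[ 50.   20.2]
 [ 62.8  19.1]
 [ 51.8 -17.6]
 [ 61.  -18.8]] [[50.5 18.4]
 [63.5 17.3]]
screws [[ 29.2  19.2]
 [-30.4  19.1]
 [ 29.3 -18.8]
 [-30.6 -19.1]]
```

```bash
python3 - <<'E'
from h import *
s=plan([.38,-.235,.222],88,11)
s=plan([.435,-.09,.222],88,4,start=s)
s=plan([.44,.03,.222],88,3,start=s)
s=plan([.415,.145,.222],56.5,5,start=s)
E
```

```text
[[[2.5,0.1,4.7],[0.01,-8.15,-0.0]],[[3.2,0.1,4.3],[0.01,-8.15,-0.0]],[[3.7,0.1,3.8],[0.01,-8.15,-0.0]],[[4.2,0.1,3.2],[0.01,-8.15,-0.0]],[[4.6,0.1,2.6],[0.01,-8.15,-0.0]],[[5.0,0.1,1.9],[0.01,-8.15,-0.0]],[[5.2,0.1,1.2],[0.01,-8.15,-0.0]],[[5.3,0.1,0.4],[0.01,-8.15,-0.0]],[[5.3,0.1,-0.3],[0.01,-8.15,-0.0]],[[5.2,0.1,-1.1],[0.01,-8.15,-0.0]],[[5.0,0.1,-1.8],[0.01,-8.15,-0.0]]]
[[[36.7,0.0,-12.5],[-0.0,0.0,0.0]],[[36.7,0.0,-12.5],[-0.0,0.0,0.0]],[[36.7,0.0,-12.5],[-0.0,0.0,0.0]],[[36.7,0.0,-12.5],[-0.0,0.0,0.0]]]
[[[40.0,0.0,-0.3],[-0.0,0.0,0.0]],[[40.0,0.0,-0.3],[-0.0,0.0,0.0]],[[40.0,0.0,-0.3],[-0.0,0.0,0.0]]]
[[[22.8,0.0,5.8],[-0.0,6.3,-0.0]],[[22.0,0.0,8.3],[-0.0,6.3,-0.0]],[[21.0,0.0,10.6],[-0.0,6.3,-0.0]],[[19.7,0.0,12.9],[-0.0,6.3,-0.0]],[[18.2,0.0,15.0],[-0.0,6.3,-0.0]]]
```

Request:
carry_out(
  targets=[
    [[2.5, 0, 4.7], [0, -8.15, 0]],
    [[3.2, 0, 4.3], [0, -8.15, 0]],
    [[3.7, 0, 3.8], [0, -8.15, 0]],
    [[4.2, 0, 3.2], [0, -8.15, 0]],
    [[4.6, 0, 2.6], [0, -8.15, 0]],
    [[5, 0, 1.9], [0, -8.15, 0]],
    [[5.2, 0, 1.2], [0, -8.15, 0]],
    [[5.3, 0, 0.4], [0, -8.15, 0]],
    [[5.3, 0, -0.3], [0, -8.15, 0]],
    [[5.2, 0, -1.1], [0, -8.15, 0]],
    [[5, 0, -1.8], [0, -8.15, 0]],
  ],
)

```text
time_s: 2.95
tool_pos: [0.3795, -0.2356, 0.2224]
tool_rot: [-90.0, -0.0, 88.2]
force: [-0.1, -0.3, -0.5]
grip_width: 0.0475
```

Request:
carry_out(
  targets=[
    [[36.7, 0, -12.5], [0, 0, 0]],
    [[36.7, 0, -12.5], [0, 0, 0]],
    [[36.7, 0, -12.5], [0, 0, 0]],
    [[36.7, 0, -12.5], [0, 0, 0]],
    [[40, 0, 0], [0, 0, 0]],
    [[40, 0, 0], [0, 0, 0]],
    [[40, 0, 0], [0, 0, 0]],
    [[0, 0, 0], [0, 0, 0]],
  ],
)

```text
time_s: 3.75
tool_pos: [0.4392, 0.0355, 0.2231]
tool_rot: [-90.1, -0.1, 88.4]
force: [0.1, 0.2, -0.1]
grip_width: 0.0476
```

Request:
carry_out(
  targets=[
    [[22.8, 0, 5.8], [0, 6.3, 0]],
    [[22, 0, 8.3], [0, 6.3, 0]],
    [[21, 0, 10.6], [0, 6.3, 0]],
    [[19.7, 0, 12.9], [0, 6.3, 0]],
    [[18.2, 0, 15], [0, 6.3, 0]],
    [[0, 0, 0], [0, 0, 0]],
    [[0, 0, 0], [0, 0, 0]],
    [[0, 0, 0], [0, 0, 0]],
  ],
)

```text
time_s: 4.55
tool_pos: [0.4141, 0.144, 0.2225]
tool_rot: [-90.0, 0.0, 56.5]
force: [-1.2, -0.3, 0.4]
grip_width: 0.0478
```

```bash
python3 - <<'E'
from h import *
o=env.get_obs();print({k:np.round(v,4) for k,v in o.items()})
im=save('wrist','w2.png');np.save('o2.npy',o,allow_pickle=True)
for d in env.outline_of('wrist','spare')[:3]:
    ys,xs=np.nonzero(d['mask']);r=cv2.minAreaRect(np.c_[xs,ys].astype(np.float32));print(d['p'],d['xy'],d['mask'].sum(),np.round(cv2.boxPoints(r)).tolist())
E
```

```text
{'time_s': np.float64(4.55), 'qpos': array([ 32.8843,  -9.1434, -49.7308, 109.7375,  -7.1662,  76.3172,
        41.6949]), 'joint_velocities': array([-0.0666, -0.0164, -0.1409,  0.1294, -0.1485, -0.0026, -0.3591]), 'effort': array([-2.93900e-01, -1.28119e+01,  3.17450e+00, -3.08304e+01,
       -5.79000e-02,  7.83000e-02,  7.80000e-03]), 'tool_pos': array([0.4141, 0.144 , 0.2225]), 'tool_rot': array([-8.99944e+01,  1.03000e-02,  5.64748e+01]), 'force': array([-1.1679, -0.2611,  0.3807]), 'wrist_torque': array([ 0.0512, -0.1718,  0.0195]), 'grip_width': np.float64(0.0478)}
0.8 [318.9, 174.2] 2008 [[306.0, 232.0], [309.0, 125.0], [329.0, 126.0], [326.0, 232.0]]
```

View pics/w2.png

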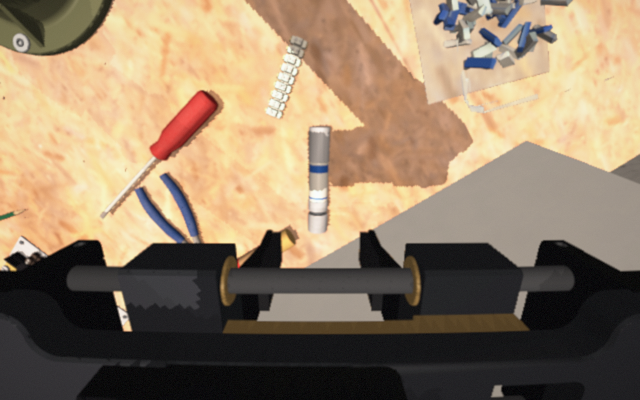

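```bash
python3 - <<'E'
from h import *
o=np.load('o2.npy',allow_pickle=True).item()
im=cv2.imread('pics/w2.png')
cv2.imwrite('pics/w2c.png',cv2.resize(im[115:245,280:360],None,fx=4.5,fy=4.5,interpolation=cv2.INTER_CUBIC))
a=ray_plane([[319.2,125.5]],.0135,'wrist',o)[0];b=ray_plane([[317.8,232.5]],.022,'wrist',o)[0]
g=ray_plane([[318,212]],.027,'wrist',o)[0]
print(a,b,(a+b)/2,np.linalg.norm((a-b)[:2]),g);d=b-a;print(np.degrees(np.arctan2(d[1],d[0])))
# plain fuse and panel check
print(proj([[.51,.1,0],[.51,.2,0],[.51,.25,0]],'wrist',o))
E
```

```text
[0.36103112 0.17856187 0.0135    ] [0.47856153 0.09837605 0.022     ] [0.41979632 0.13846896 0.01775   ] 0.1422784662648171 [0.45244127 0.11611103 0.027     ]
-34.30399499114273
[[330.66357504 242.38015673]
 [389.85549733 206.77516334]
 [420.93621167 187.97322825]]
```

View pics/w2c.png

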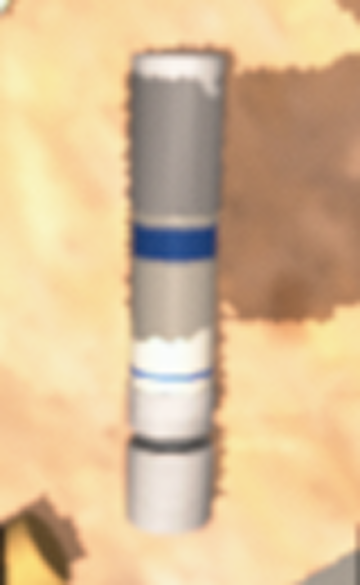

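```bash
python3 - <<'E'
from h import *
s=plan([.4129,.143,.04],55.7,6)
E
```

```text
[[[-0.3,30.4,-0.0],[-0.0,0.13,-0.0]],[[-0.3,30.4,0.0],[-0.0,0.13,-0.0]],[[-0.3,30.4,0.0],[-0.0,0.13,-0.0]],[[-0.3,30.4,0.0],[-0.0,0.13,-0.0]],[[-0.3,30.4,0.0],[-0.0,0.13,-0.0]],[[-0.3,30.4,0.0],[-0.0,0.13,-0.0]]]
```

Request:
carry_out(
  targets=[
    [[-0.3, 30.4, 0], [0, 0.13, 0]],
    [[-0.3, 30.4, 0], [0, 0.13, 0]],
    [[-0.3, 30.4, 0], [0, 0.13, 0]],
    [[-0.3, 30.4, 0], [0, 0.13, 0]],
    [[-0.3, 30.4, 0], [0, 0.13, 0]],
    [[-0.3, 30.4, 0], [0, 0.13, 0]],
    [[0, 0, 0], [0, 0, 0]],
    [[0, 0, 0], [0, 0, 0]],
  ],
)

```text
time_s: 5.45
tool_pos: [0.4124, 0.1442, 0.0403]
tool_rot: [-89.9, 0.0, 55.8]
force: [0.5, -1.3, 0.0]
grip_width: 0.0479
```

```bash
python3 - <<'E'
from h import *
o=env.get_obs();print(o['tool_pos'],o['tool_rot'],o['force'],o['qpos'])
save('wrist','w3.png')
E
```

```text
[0.41242988 0.14420315 0.0403325 ] [-8.99182580e+01  1.07719081e-02  5.58081851e+01] [ 0.53842576 -1.25029844  0.03092532] [ 30.00859545   7.46396397 -54.32624781 122.08868354   7.43230885
  53.82530817  27.31330511]
```

View pics/w3.png

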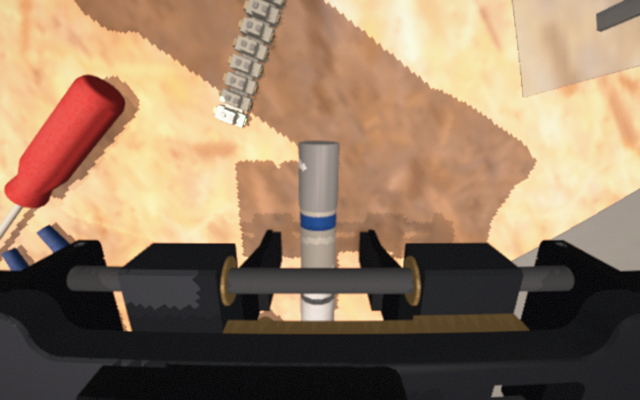

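Request:
carry_out(
  targets=[
    [[0, 15, 0], [0, 0, 0]],
    [[0, 12, 0], [0, 0, 0]],
    [[0, 9.5, 0], [0, 0, 0]],
    [[0, 0, 0], [0, 0, 0]],
    [[0, 0, 0], [0, 0, 0]],
  ],
)

```text
time_s: 6.0
tool_pos: [0.4132, 0.1445, 0.0045]
tool_rot: [-90.1, -0.0, 55.8]
force: [0.2, -0.0, 0.5]
grip_width: 0.0477
```

Request:
carry_out(
  targets=[
    [[0, 0, 0], [0, 0, 0]],
    [[0, 0, 0], [0, 0, 0]],
    [[0, 0, 0], [0, 0, 0]],
    [[0, 0, 0], [0, 0, 0]],
    [[0, 0, 0], [0, 0, 0]],
    [[0, 0, 0], [0, 0, 0]],
  ],
  jaw=0,
  squeeze=30,
)

```text
time_s: 6.6
tool_pos: [0.4126, 0.1443, 0.0038]
tool_rot: [-90.0, 0.0, 55.8]
force: [-0.3, 0.6, 2.1]
grip_width: 0.0243
```

Request:
carry_out(
  targets=[
    [[0, -10, 0], [0, 0, 0]],
    [[0, -25, 0], [0, 0, 0]],
    [[0, -30, 0], [0, 0, 0]],
    [[0, -30, 0], [0, 0, 0]],
    [[0, 0, 0], [0, 0, 0]],
    [[0, 0, 0], [0, 0, 0]],
  ],
)

```text
time_s: 7.2
tool_pos: [0.4128, 0.1442, 0.0992]
tool_rot: [-90.1, -0.0, 55.8]
force: [0.2, -0.1, -1.4]
grip_width: 0.0242
```

```bash
python3 - <<'E'
from h import *
o=env.get_obs();print(o['tool_pos'],o['tool_rot'],o['force'],o['grip_width'],o['qpos'])
save('wrist','w4.png')
s=plan([.414,.08,.10],68,3)
s=plan([.415,0,.10],75,3,start=s)
s=plan([.41,-.1,.10],85,3,start=s)
s=plan([.383,-.2,.10],94,3,start=s)
E
```

```text
[0.41282655 0.14419347 0.0991652 ] [-9.01125236e+01 -1.06075539e-02  5.58090357e+01] [ 0.23629435 -0.09600976 -1.39711389] 0.024224803365048373 [ 33.58913334   0.17283908 -55.57895149 118.98706006   0.26354869
  60.84405568  33.6911625 ]
[[[-17.3,-0.6,-12.5],[-0.0,-4.06,-0.02]],[[-18.1,-0.6,-11.3],[-0.0,-4.06,-0.02]],[[-18.9,-0.6,-10.0],[-0.0,-4.06,-0.02]]]
[[[-24.6,0.0,-10.3],[0.0,-2.33,-0.0]],[[-25.0,0.0,-9.3],[0.0,-2.33,-0.0]],[[-25.4,0.0,-8.3],[0.0,-2.33,-0.0]]]
[[[-32.6,0.0,-7.0],[0.0,-3.33,-0.0]],[[-33.0,0.0,-5.1],[0.0,-3.33,-0.0]],[[-33.2,0.0,-3.2],[0.0,-3.33,-0.0]]]
[[[-34.0,0.0,6.1],[0.0,-3.0,-0.0]],[[-33.6,0.0,7.8],[0.0,-3.0,-0.0]],[[-33.2,0.0,9.6],[0.0,-3.0,-0.0]]]
```

View pics/w4.png

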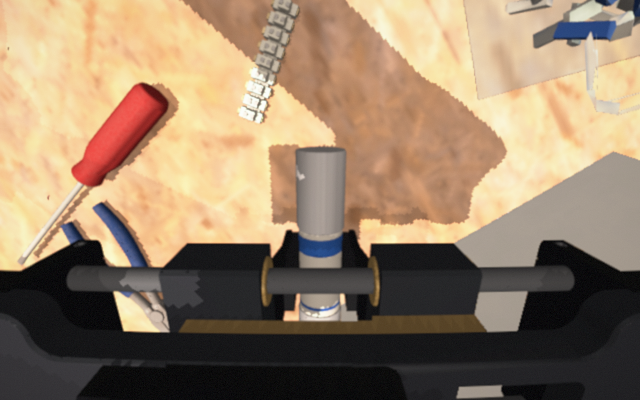

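Request:
carry_out(
  targets=[
    [[-17.3, -0.5, -12.5], [0, -4.06, 0]],
    [[-18, -0.5, -11.3], [0, -4.06, 0]],
    [[-19, -0.5, -10], [0, -4.06, 0]],
    [[-24.6, 0, -10.3], [0, -2.33, 0]],
    [[-25, 0, -9.3], [0, -2.33, 0]],
    [[-25.4, 0, -8.3], [0, -2.33, 0]],
  ],
)

```text
time_s: 7.85
tool_pos: [0.4141, -0.0005, 0.0986]
tool_rot: [-89.8, -0.0, 75.1]
force: [0.1, 0.1, -0.7]
grip_width: 0.0243
```

Request:
carry_out(
  targets=[
    [[-32.6, 0, -7], [0, -3.33, 0]],
    [[-33, 0, -5], [0, -3.33, 0]],
    [[-33.2, 0, -3.2], [0, -3.33, 0]],
    [[-34, 0, 6], [0, -3, 0]],
    [[-33.6, 0, 7.8], [0, -3, 0]],
    [[-33.2, 0, 9.6], [0, -3, 0]],
    [[0, 0, 0], [0, 0, 0]],
  ],
)

```text
time_s: 8.55
tool_pos: [0.3806, -0.2034, 0.0984]
tool_rot: [-89.8, -0.1, 93.6]
force: [0.1, 0.0, -1.7]
grip_width: 0.0243
```

```bash
python3 - <<'E'
from h import *
s=plan([.3433,-.32,.15],103.3,5)
o=np.load('o2.npy',allow_pickle=True).item()
c=env.get_calibration('wrist');k,D=K(c);M=np.linalg.inv(np.array(c['hand_eye']))
P=np.array([[0,-.0096,.0613],[13.5e-3,-.0096,.0613],[0,-.0231,.0613]])
print(cv2.projectPoints(P,cv2.Rodrigues(M[:3,:3])[0],M[:3,3],k,D)[0][:,0])
E
```

```text
[[[-22.8,-10.3,9.0],[-0.04,-1.93,0.02]],[[-22.5,-10.3,9.7],[-0.04,-1.93,0.02]],[[-22.1,-10.3,10.5],[-0.04,-1.93,0.02]],[[-21.8,-10.3,11.2],[-0.04,-1.93,0.02]],[[-21.4,-10.3,11.9],[-0.04,-1.93,0.02]]]
[[319.12775906 146.85674993]
 [344.50875388 146.88858443]
 [319.03053737 150.04961407]]
```

Request:
carry_out(
  targets=[
    [[-22.8, -10.3, 9], [0, -1.93, 0]],
    [[-22.5, -10.3, 9.7], [0, -1.93, 0]],
    [[-22.1, -10.3, 10.5], [0, -1.93, 0]],
    [[-21.8, -10.3, 11.2], [0, -1.93, 0]],
    [[-21.4, -10.3, 12], [0, -1.93, 0]],
    [[0, 0, 0], [0, 0, 0]],
    [[0, 0, 0], [0, 0, 0]],
    [[0, 0, 0], [0, 0, 0]],
  ],
)

```text
time_s: 9.35
tool_pos: [0.3466, -0.3147, 0.1503]
tool_rot: [-89.9, -0.2, 103.7]
force: [-0.3, 0.7, -1.3]
grip_width: 0.0244
```

```bash
python3 - <<'E'
from h import *
o=env.get_obs();print(o['tool_pos'],o['tool_rot'],o['force'],o['grip_width'],o['qpos'])
save('wrist','w5.png');np.save('o5.npy',o,allow_pickle=True)
save('scene','s5.png')
im=cv2.imread('pics/s5.png');cv2.imwrite('pics/s5c.png',cv2.resize(im[110:220,310:460],None,fx=5,fy=5,interpolation=cv2.INTER_CUBIC))
E
```

```text
[ 0.34663872 -0.31466935  0.15033742] [-89.94237565  -0.1508592  103.72014995] [-0.27138576  0.71099754 -1.30404833] 0.024355403336484654 [ 6.04483759e+01  1.18254253e-01 -2.13253876e+01  1.12620987e+02
 -2.36981235e-03  6.74238928e+01  1.42844110e+02]
```

View pics/w5.png

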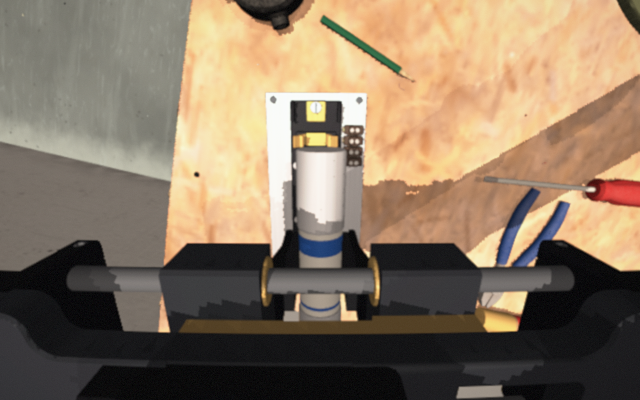

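View pics/s5c.png

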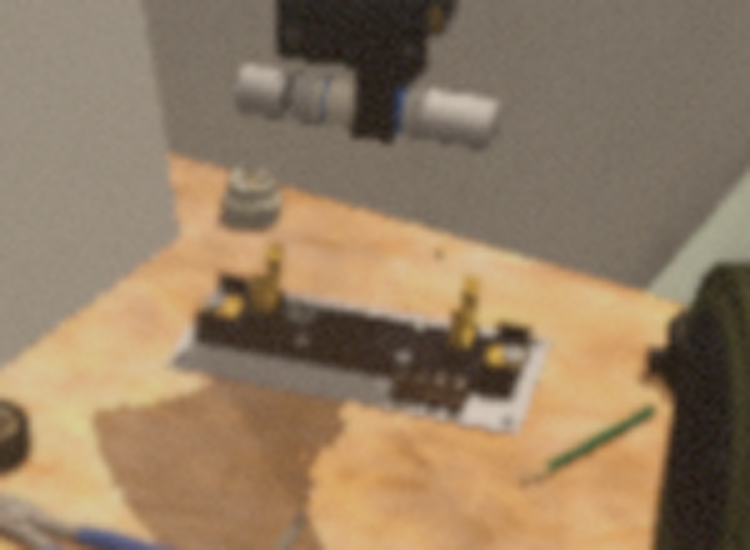

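```bash
python3 - <<'E'
import cv2
im=cv2.imread('pics/w5.png')
cv2.imwrite('pics/w5c.png',cv2.resize(im[85:245,255:380],None,fx=3.75,fy=3.75,interpolation=cv2.INTER_CUBIC))
E
```

```text
(no output)
```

View pics/w5c.png

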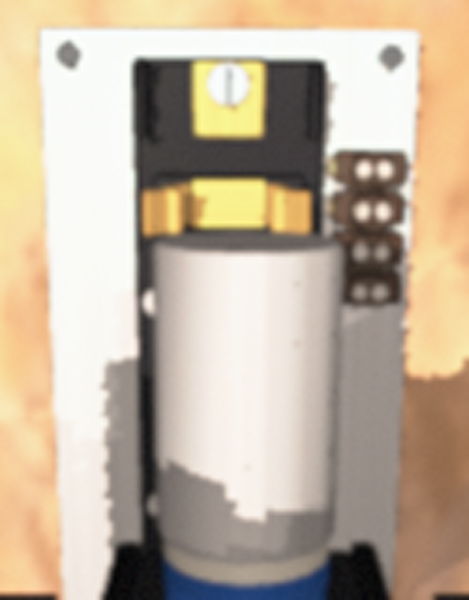

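```bash
python3 - <<'E'
from h import *
o=np.load('o5.npy',allow_pickle=True).item()
cv=lambda c:(np.array(c,float)+.5)/3.75-.5+[255,85]
W=ray_plane(cv([[41,31],[419,30]]),.003,'wrist',o);d=W[0]-W[1]   # TL is block -y? 
print(np.round(W,4),np.linalg.norm(d),np.degrees(np.arctan2(d[1],d[0])))
m=W.mean(0)[:2];a=np.radians(np.degrees(np.arctan2(d[1],d[0]))+90)
for a in(a,np.radians(13.3)): print('centre',m+.103*np.array([np.cos(a),np.sin(a)]))
s=ray_plane(cv([[228,87]]),.022,'wrist',o);print('screw',s)
l=ray_plane(cv([[142,235],[311,235]]),.054,'wrist',o);print('lips',l,l.mean(0))
l=ray_plane(cv([[192,58],[266,58]]),.022,'wrist',o);print(l.mean(0))
b=ray_plane(cv([[135,60],[325,60]]),.02,'wrist',o);print('base',b.mean(0),np.linalg.norm(b[0]-b[1]))
R=Ro.from_euler('xyz',o['tool_rot'],degrees=True)
print('fuse mid',o['tool_pos']+R.apply([0,-.0096,-.0087]),'dir',R.apply([0,0,-1]))
E
```

```text
[[ 0.264  -0.3916  0.003 ]
 [ 0.2393 -0.2913  0.003 ]] 0.10324468167851265 -76.12498669990187
centre [ 0.35164003 -0.31673991]
centre [ 0.35188288 -0.31774467]
screw [[ 0.26657835 -0.33814588  0.022     ]]
lips [[ 0.30491907 -0.34967566  0.054     ]
 [ 0.29532112 -0.31036499  0.054     ]] [ 0.30012009 -0.33002032  0.054     ]
[ 0.25951904 -0.33957769  0.022     ]
base [ 0.25984027 -0.33925874  0.02      ] 0.04933935908387904
fuse mid [ 0.35510583 -0.31262813  0.15992863] dir [ 0.97146465  0.23718226 -0.00100573]
```

```bash
python3 - <<'E'
from h import *
s=plan([.343,-.3197,.054],103.4,5)
E
```

```text
[[[-0.8,19.4,0.9],[-0.01,0.07,0.02]],[[-0.8,19.4,0.9],[-0.01,0.07,0.02]],[[-0.8,19.4,0.9],[-0.01,0.07,0.02]],[[-0.7,19.4,0.9],[-0.01,0.07,0.02]],[[-0.7,19.4,0.9],[-0.01,0.07,0.02]]]
```

Request:
carry_out(
  targets=[
    [[-0.8, 19.4, 0.9], [0, 0.07, 0]],
    [[-0.8, 19.4, 0.9], [0, 0.07, 0]],
    [[-0.8, 19.4, 0.9], [0, 0.07, 0]],
    [[-0.7, 19.4, 0.9], [0, 0.07, 0]],
    [[-0.7, 19.4, 0.9], [0, 0.07, 0]],
    [[0, 0, 0], [0, 0, 0]],
    [[0, 0, 0], [0, 0, 0]],
    [[0, 0, 0], [0, 0, 0]],
  ],
)

```text
time_s: 10.25
tool_pos: [0.3439, -0.3215, 0.0557]
tool_rot: [-90.1, 0.1, 103.3]
force: [0.2, -1.2, -1.3]
grip_width: 0.0247
```

```bash
cat > st.py <<'E'
from h import *
def st():
    o=env.get_obs();R=Ro.from_euler('xyz',o['tool_rot'],degrees=True)
    a=np.radians(13.4);B=np.array([[np.cos(a),np.sin(a)],[-np.sin(a),np.cos(a)]])
    m=o['tool_pos']+R.apply([0,-.0096,-.0087]);f=o['force']
    print('mid in block',np.round(B@(m[:2]-[.352,-.3175])*1000,1),'axis z',round(m[2]*1000,1),'rot',np.round(o['tool_rot'],2),'F block',np.round(B@f[:2],1),round(f[2],1),'T',np.round(R.inv().apply(o['wrist_torque']),2),'w',o['grip_width'],'t',o['time_s'])
    return o
E
python3 - <<'E'
from st import *
st();save('wrist','w6.png')
im=cv2.imread('pics/w6.png')
cv2.imwrite('pics/w6c.png',cv2.resize(im[50:250,200:440],None,fx=3,fy=3,interpolation=cv2.INTER_CUBIC))
E
```

```text
mid in block [-0.1 -2.1] axis z 65.3 rot [-9.0050e+01  9.0000e-02  1.0332e+02] F block [-0.1 -1.2] -1.3 T [-0.12 -0.01 -0.11] w 0.024653482330994937 t 10.25
```

View pics/w6c.png

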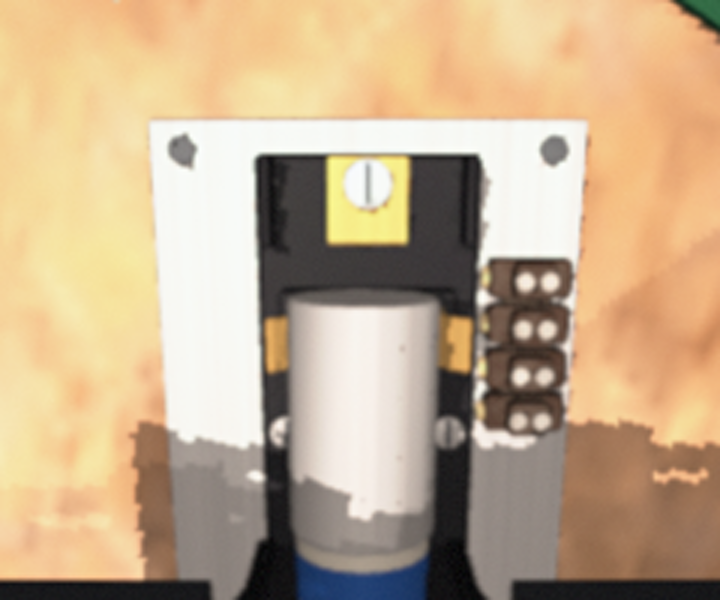

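Request:
carry_out(
  targets=[
    [[1.3, 3, 0.3], [0, 0, 0]],
    [[0, 3, 0], [0, 0, 0]],
    [[0, 2, 0], [0, 0, 0]],
    [[0, 0, 0], [0, 0, 0]],
    [[0, 0, 0], [0, 0, 0]],
  ],
)

```text
time_s: 10.8
tool_pos: [0.3425, -0.3203, 0.0467]
tool_rot: [-90.0, 0.0, 103.3]
force: [-0.3, -0.5, 0.2]
grip_width: 0.0246
```

```bash
python3 -c "
from st import *
st()"
```

```text
mid in block [-1.2 -0.5] axis z 56.3 rot [-9.0000e+01  2.0000e-02  1.0328e+02] F block [-0.4 -0.5] 0.2 T [-0.14 -0.01  0.08] w 0.024607941127958038 t 10.8
```

Request:
carry_out(
  targets=[
    [[0, 2, 0], [0, 0, 0]],
    [[0, 1, 0], [0, 0, 0]],
    [[0, 1, 0], [0, 0, 0]],
    [[0, 0, 0], [0, 0, 0]],
  ],
)

```text
time_s: 11.2
tool_pos: [0.3434, -0.3207, 0.0439]
tool_rot: [-90.1, 0.1, 103.3]
force: [-0.2, 1.3, 7.6]
grip_width: 0.0241
```

Request:
carry_out(
  targets=[
    [[0, 1, 0], [0, 0, 0]],
    [[0, 1, 0], [0, 0, 0]],
    [[0, 0, 0], [0, 0, 0]],
  ],
)

```text
time_s: 11.5
tool_pos: [0.3437, -0.3207, 0.0422]
tool_rot: [-90.1, 0.1, 103.3]
force: [-1.6, 1.5, 8.2]
grip_width: 0.0243
```

```bash
python3 -c "
from st import *
st()"
```

```text
mid in block [-0.1 -1.2] axis z 51.8 rot [-90.08   0.11 103.29] F block [-1.2  1.8] 8.2 T [-0.14 -0.11 -0.46] w 0.02427955208732373 t 11.5
```

Request:
carry_out(
  targets=[
    [[0.4, 1, 0], [0, 0, 0]],
    [[0, 1, 0], [0, 0, 0]],
    [[0, 0, 0], [0, 0, 0]],
  ],
)

```text
time_s: 11.8
tool_pos: [0.3439, -0.3204, 0.0402]
tool_rot: [-90.1, 0.1, 103.3]
force: [-1.3, 1.4, 7.1]
grip_width: 0.0242
```

Request:
carry_out(
  targets=[
    [[0, 1, 0], [0, 0, 0]],
    [[0, 0.5, 0], [0, 0, 0]],
    [[0, 0, 0], [0, 0, 0]],
  ],
)

```text
time_s: 12.1
tool_pos: [0.3439, -0.3204, 0.0386]
tool_rot: [-90.1, 0.1, 103.3]
force: [0.5, 0.8, 8.1]
grip_width: 0.024
```

```bash
python3 -c "
from st import *
st()"
```

```text
mid in block [ 0.1 -1. ] axis z 48.2 rot [-90.11   0.14 103.29] F block [0.6 0.7] 8.1 T [-0.29 -0.06 -0.29] w 0.024047158694979344 t 12.1
```

Request:
carry_out(
  targets=[
    [[0, 1, 0], [0, 0, 0]],
    [[0, 0.5, 0], [0, 0, 0]],
    [[0, 0, 0], [0, 0, 0]],
  ],
)

```text
time_s: 12.4
tool_pos: [0.3438, -0.3203, 0.0368]
tool_rot: [-90.1, 0.1, 103.3]
force: [-0.4, 0.7, 6.1]
grip_width: 0.0244
```

Request:
carry_out(
  targets=[
    [[0, 1, 0], [0, 0, 0]],
    [[0, 0.5, 0], [0, 0, 0]],
    [[0, 0, 0], [0, 0, 0]],
  ],
)

```text
time_s: 12.7
tool_pos: [0.3436, -0.3202, 0.0348]
tool_rot: [-90.1, 0.1, 103.3]
force: [2.0, 0.4, 2.6]
grip_width: 0.0237
```

```bash
python3 -c "
from st import *
st()"
```

```text
mid in block [-0.1 -0.6] axis z 44.4 rot [-9.010e+01  1.000e-01  1.033e+02] F block [ 2.1 -0.1] 2.6 T [-0.71 -0.04  0.12] w 0.023673069537844545 t 12.7
```

Request:
carry_out(
  targets=[
    [[0, 1, 0], [0, 0, 0]],
    [[0, 0.5, 0], [0, 0, 0]],
    [[0, 0, 0], [0, 0, 0]],
  ],
)

```text
time_s: 13.0
tool_pos: [0.3426, -0.3199, 0.0323]
tool_rot: [-90.0, 0.0, 103.3]
force: [3.0, -1.7, -1.8]
grip_width: 0.0243
```

```bash
python3 -c "
from st import *
st()"
```

```text
mid in block [-1.  -0.2] axis z 41.9 rot [-9.0030e+01  4.0000e-02  1.0328e+02] F block [ 2.6 -2.4] -1.8 T [-0.8  -0.09  0.53] w 0.024336598842929807 t 13.0
```

Request:
carry_out(
  targets=[
    [[0, 0.7, 0], [0, 0, 0]],
    [[0, 0.7, 0], [0, 0, 0]],
    [[0, 0, 0], [0, 0, 0]],
    [[0, 0, 0], [0, 0, 0]],
  ],
)

```text
time_s: 13.4
tool_pos: [0.3419, -0.3199, 0.0308]
tool_rot: [-90.0, 0.0, 103.3]
force: [3.3, -4.5, -5.6]
grip_width: 0.0239
```

```bash
python3 - <<'E'
from st import *
st();save('scene','s7.png');save('wrist','w7.png')
im=cv2.imread('pics/s7.png');a=cv2.resize(im[150:210,335:435],None,fx=6,fy=6,interpolation=cv2.INTER_CUBIC)
cv2.imwrite('pics/s7c.png',a)
E
```

```text
mid in block [-1.7 -0. ] axis z 40.4 rot [-89.97   0.   103.27] F block [ 2.1 -5.1] -5.6 T [-0.44 -0.1   0.9 ] w 0.023937284698057223 t 13.4
```

View pics/s7c.png

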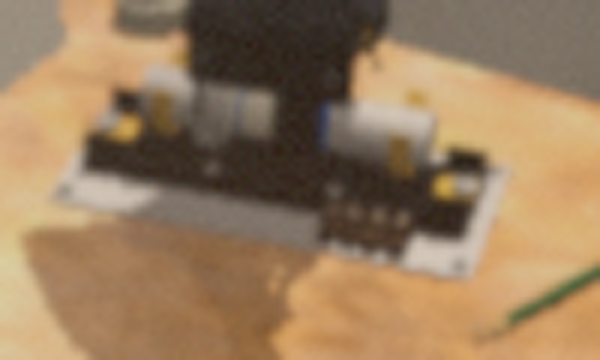

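View pics/w7.png

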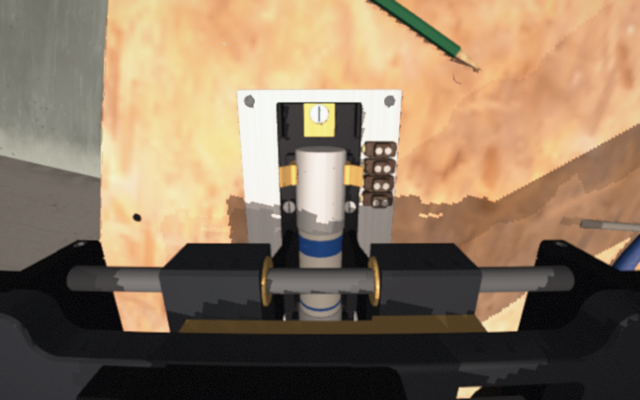

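Request:
carry_out(
  targets=[
    [[-0.7, 0.7, 0], [0, 0, 0]],
    [[0, 0.5, 0], [0, 0, 0]],
    [[0, 0, 0], [0, 0, 0]],
    [[0, 0, 0], [0, 0, 0]],
  ],
)

```text
time_s: 13.9
tool_pos: [0.342, -0.3202, 0.0299]
tool_rot: [-89.9, -0.0, 103.3]
force: [-0.7, -2.6, -2.2]
grip_width: 0.0244
```

```bash
python3 -c "
from st import *
st()"
```

```text
mid in block [-1.6 -0.4] axis z 39.5 rot [-8.9950e+01 -3.0000e-02  1.0329e+02] F block [-1.3 -2.4] -2.2 T [ 0.07 -0.15  0.47] w 0.02435612715424422 t 13.9
```

Request:
carry_out(
  targets=[
    [[0, 0.7, 0], [0, 0, 0]],
    [[0, 0, 0], [0, 0, 0]],
    [[0, 0, 0], [0, 0, 0]],
  ],
)

```text
time_s: 14.2
tool_pos: [0.3421, -0.3203, 0.0296]
tool_rot: [-89.9, -0.0, 103.3]
force: [-3.6, -0.6, 3.8]
grip_width: 0.0239
```

```bash
python3 -c "
from st import *
st()"
```

```text
mid in block [-1.6 -0.5] axis z 39.2 rot [-8.9950e+01 -2.0000e-02  1.0328e+02] F block [-3.7  0.2] 3.8 T [ 0.56 -0.1  -0.14] w 0.023930118515414354 t 14.2
```

Request:
carry_out(
  targets=[
    [[0, -0.2, -0.7], [0, 0, 0]],
    [[0, 0, -0.7], [0, 0, 0]],
    [[0, 0, 0], [0, 0, 0]],
  ],
)

```text
time_s: 14.5
tool_pos: [0.3422, -0.3203, 0.0296]
tool_rot: [-89.8, -0.1, 103.3]
force: [-6.4, -1.5, 6.8]
grip_width: 0.0241
```

```bash
python3 -c "
from st import *
st()"
```

```text
mid in block [-1.5 -0.5] axis z 39.2 rot [-8.9830e+01 -5.0000e-02  1.0325e+02] F block [-6.6 -0. ] 6.8 T [ 1.34 -0.14 -0.16] w 0.024098293854548352 t 14.5
```

Request:
carry_out(
  targets=[
    [[0, 0, -0.7], [0, 0, 0]],
    [[0, 0, -0.7], [0, 0, 0]],
    [[0, 0, 0], [0, 0, 0]],
  ],
)

```text
time_s: 14.8
tool_pos: [0.3422, -0.3203, 0.0296]
tool_rot: [-89.7, -0.1, 103.2]
force: [-10.1, -0.9, 9.1]
grip_width: 0.0238
```

```bash
python3 -c "
from st import *
st()"
```

```text
mid in block [-1.5 -0.5] axis z 39.1 rot [-8.9700e+01 -9.0000e-02  1.0322e+02] F block [-10.1   1.5] 9.1 T [ 1.98 -0.16 -0.15] w 0.02382411515646126 t 14.8
```

Request:
carry_out(
  targets=[
    [[0, -0.3, 1.4], [0, 0, 0]],
    [[0, 0, 1.4], [0, 0, 0]],
    [[0, 0, 1], [0, 0, 0]],
    [[0, 0, 0], [0, 0, 0]],
  ],
)

```text
time_s: 15.2
tool_pos: [0.3421, -0.3203, 0.0297]
tool_rot: [-90.0, 0.0, 103.3]
force: [0.2, -0.3, -2.4]
grip_width: 0.0241
```

```bash
python3 -c "
from st import *
st()"
```

```text
mid in block [-1.6 -0.5] axis z 39.3 rot [-9.005e+01  1.000e-02  1.033e+02] F block [ 0.1 -0.4] -2.4 T [-0.06 -0.05  0.21] w 0.024077034364046748 t 15.2
```

Request:
carry_out(
  targets=[
    [[0, 0, 1], [0, 0, 0]],
    [[0, 0, 1], [0, 0, 0]],
    [[0, 0, 0], [0, 0, 0]],
  ],
)

```text
time_s: 15.5
tool_pos: [0.3407, -0.3207, 0.0298]
tool_rot: [-90.1, 0.0, 103.3]
force: [5.1, -1.8, -5.7]
grip_width: 0.0239
```

```bash
python3 -c "
from st import *
st()"
```

```text
mid in block [-3.1 -0.5] axis z 39.4 rot [-9.0090e+01  2.0000e-02  1.0332e+02] F block [ 4.5 -2.9] -5.7 T [-1.21 -0.07  0.3 ] w 0.023937013450373537 t 15.5
```

Request:
carry_out(
  targets=[
    [[0, 0, 1], [0, 0, 0]],
    [[0, 0, 0.7], [0, 0, 0]],
    [[0, 0, 0], [0, 0, 0]],
  ],
)

```text
time_s: 15.8
tool_pos: [0.3405, -0.3208, 0.0299]
tool_rot: [-90.2, 0.1, 103.3]
force: [7.9, -0.0, -8.4]
grip_width: 0.024
```

```bash
python3 -c "
from st import *
st()"
```

```text
mid in block [-3.3 -0.5] axis z 39.5 rot [-9.0230e+01  6.0000e-02  1.0335e+02] F block [ 7.7 -1.9] -8.4 T [-1.95 -0.04  0.38] w 0.024037576488747447 t 15.8
```

Request:
carry_out(
  targets=[
    [[0, 0, 1], [0, 0, 0]],
    [[0, 0, 0.5], [0, 0, 0]],
    [[0, 0, 0], [0, 0, 0]],
  ],
)

```text
time_s: 16.1
tool_pos: [0.3405, -0.3208, 0.03]
tool_rot: [-90.4, 0.1, 103.4]
force: [11.9, 0.0, -9.8]
grip_width: 0.0243
```

```bash
python3 -c "
from st import *
st()"
```

```text
mid in block [-3.3 -0.5] axis z 39.6 rot [-9.0360e+01  1.0000e-01  1.0338e+02] F block [11.5 -2.7] -9.8 T [-2.68 -0.02  0.44] w 0.024289712073930048 t 16.1
```

Request:
carry_out(
  targets=[
    [[0, 0, -2], [0, 0, 0]],
    [[0, 0, -2], [0, 0, 0]],
    [[0, 0.3, -1.2], [0, 0, 0]],
    [[0, 0, 0], [0, 0, 0]],
  ],
)

```text
time_s: 16.5
tool_pos: [0.3407, -0.3207, 0.0297]
tool_rot: [-89.9, -0.0, 103.3]
force: [-1.3, -0.4, 0.5]
grip_width: 0.0244
```

```bash
python3 -c "
from st import *
st()"
```

```text
mid in block [-3.  -0.5] axis z 39.3 rot [-8.9910e+01 -3.0000e-02  1.0327e+02] F block [-1.4 -0.1] 0.5 T [ 0.09 -0.11 -0.1 ] w 0.024439879421949164 t 16.5
```

Request:
carry_out(
  targets=[
    [[0, 0, -1], [0, 0, 0]],
    [[0, 0.5, -0.7], [0, 0, 0]],
    [[0, 0.5, 0], [0, 0, 0]],
    [[0, 0, 0], [0, 0, 0]],
  ],
)

```text
time_s: 16.9
tool_pos: [0.3408, -0.3208, 0.0295]
tool_rot: [-89.8, -0.1, 103.2]
force: [-8.7, 1.2, 13.4]
grip_width: 0.0245
```

```bash
python3 -c "
from st import *
st()"
```

```text
mid in block [-2.9 -0.6] axis z 39.1 rot [-8.9750e+01 -7.0000e-02  1.0321e+02] F block [-8.2  3.2] 13.4 T [ 1.57 -0.13 -0.77] w 0.024450226424709134 t 16.9
```

Request:
carry_out(
  targets=[
    [[0, -0.9, 1.2], [0, 0, 0]],
    [[0.2, -0.3, 0.8], [0, 0, 0]],
    [[0, 0, 0], [0, 0, 0]],
    [[0, 0, 0], [0, 0, 0]],
  ],
)

```text
time_s: 17.3
tool_pos: [0.3407, -0.3207, 0.0297]
tool_rot: [-90.0, 0.0, 103.3]
force: [-2.9, -1.1, -0.1]
grip_width: 0.024
```

```bash
python3 -c "
from st import *
st()"
```

```text
mid in block [-3.  -0.5] axis z 39.3 rot [-89.95   0.   103.27] F block [-3.  -0.4] -0.1 T [ 0.65 -0.16  0.09] w 0.023978514079249676 t 17.3
```

Request:
carry_out(
  targets=[
    [[0, 0, 0], [0, 0, 0]],
    [[0, 0, 0], [0, 0, 0]],
    [[0, 0, 0], [0, 0, 0]],
    [[0, 0, 0], [0, 0, 0]],
    [[0, 0, 0], [0, 0, 0]],
  ],
  jaw=0.5,
)

```text
time_s: 17.8
tool_pos: [0.3415, -0.3203, 0.0298]
tool_rot: [-90.0, 0.0, 103.3]
force: [-0.7, 0.9, -0.3]
grip_width: 0.0429
```

Request:
carry_out(
  targets=[
    [[0, -5, 0], [0, 0, 0]],
    [[0, -15, 0], [0, 0, 0]],
    [[0, -25, 0], [0, 0, 0]],
    [[0, -30, 0], [0, 0, 0]],
    [[0, -30, 0], [0, 0, 0]],
    [[0, -25, 0], [0, 0, 0]],
    [[0, 0, 0], [0, 0, 0]],
  ],
)

```text
time_s: 18.5
tool_pos: [0.3433, -0.3223, 0.1639]
tool_rot: [-90.2, 0.4, 103.3]
force: [0.0, -0.7, -0.3]
grip_width: 0.0434
```

```bash
python3 - <<'E'
from st import *
o=st();print(o['tool_pos'])
save('scene','s8.png');save('wrist','w8.png');save('top','t8.png')
im=cv2.imread('pics/s8.png');a=cv2.resize(im[150:210,335:435],None,fx=6,fy=6,interpolation=cv2.INTER_CUBIC)
b=cv2.resize(cv2.imread('pics/t8.png')[170:270,375:450],None,fx=3.6,fy=3.6,interpolation=cv2.INTER_CUBIC)
h=np.zeros((360,780,3),np.uint8);h[:,:600]=a;h[:,600:]=b[:,45:225];cv2.imwrite('pics/s8c.png',h)
E
```

```text
mid in block [-0.9 -2.6] axis z 173.6 rot [-90.21   0.39 103.28] F block [-0.1 -0.6] -0.3 T [-0.14 -0.03 -0.09] w 0.043402894965540346 t 18.5
[ 0.34330539 -0.32225189  0.16394572]
```

View pics/s8c.png

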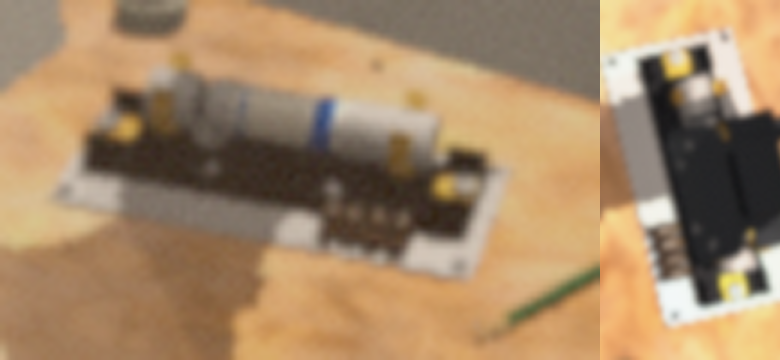

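View pics/w8.png

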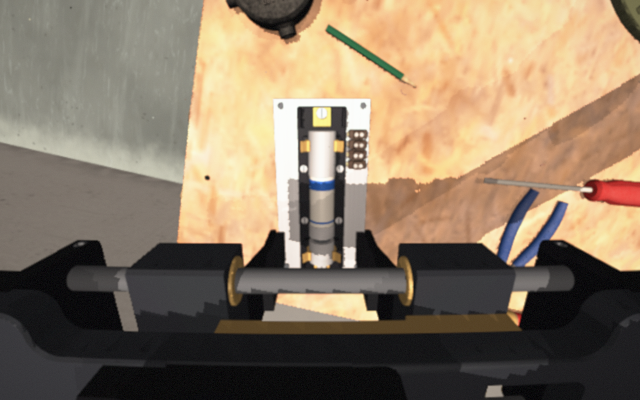

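```bash
python3 - <<'E'
from h import *
a=np.radians(13.4);u=np.array([np.cos(a),np.sin(a),0]);c=np.array([.352,-.3175,0])
c0=env.get_calibration('scene');cam=-np.array(c0['R']).T@np.array(c0['t'])
def sil(mid,kz):
    out=[]
    for s in np.linspace(-.07,.07,9):
        p=c+u*(mid+s);p[2]=.0395+kz*(s+.058)/.108
        d=cam-p;d/=np.linalg.norm(d);n=np.cross(u,d);n/=np.linalg.norm(n);n*=np.sign(n[2])
        out+= [p+n*.0135]
    return proj(out,'scene')
im=cv2.imread('pics/s8.png');g=cv2.resize(im[140:215,335:435],None,fx=7,fy=7,interpolation=cv2.INTER_CUBIC)
for kz,col in((0,(0,255,0)),(.0035,(0,0,255))):
    q=sil(-.002,kz)
    q=((q-[335,140]+.5)*7-.5).astype(int)
    cv2.polylines(g,[q.reshape(-1,1,2)],False,col,1)
# lips
for x in(-.058,.058):
    for y in(-.0185,.0185):
        p=c+u*x+np.array([-u[1],u[0],0])*y;p[2]=.054
        q=((proj([p],'scene')[0]-[335,140]+.5)*7-.5).astype(int);cv2.circle(g,tuple(int(v) for v in q),3,(255,0,255),1)
cv2.imwrite('pics/s8o.png',g)
E
```

```text
(no output)
```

View pics/s8o.png

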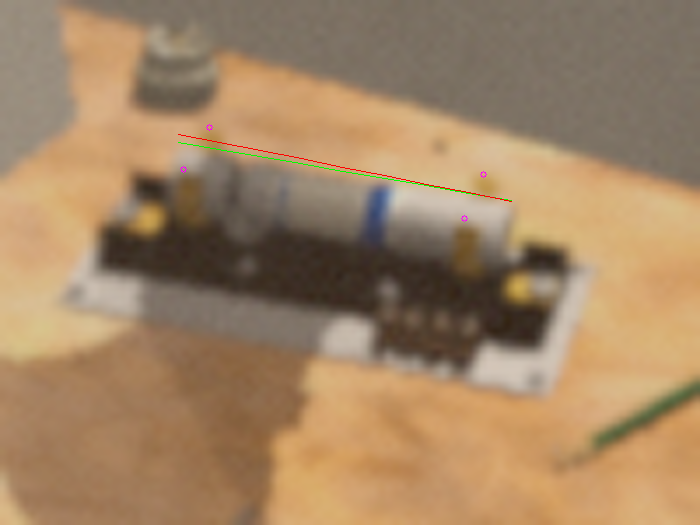

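```bash
python3 -c "
from h import *
print(env.sign_off())"
```

```text
the job is handed in; nothing more can be done
None
```

The spare fuse is in the block, grooved end at the keyed end, pressed into both clip pairs, and the job is handed in at about 18.7 s. The gripper let go and moved about 13 cm above the block first.

**Seating by feel:** The fuse snapped past the clip lips at about 8 N. It then slid only about 1.8 mm and was blocked in both directions at 10 to 12 N. That fits the stop sitting in the groove, though it is a little less than the roughly 2.6 mm of play I expected. A final press of 13 N gave no further movement, with the axis at about 39.2 mm (39.5 mm nominal). The highest force I read while fitting it was about 16 N (8 N lengthwise, 13 N down), well under the 30 N limit.

**Last pictures:** The scene camera shows the fuse level, its top edge following the line predicted for a fully seated fuse. That difference is only about one pixel at the grooved end, so it supports the feel rather than proving it. The wrist view shows the fuse lying straight in the block.

**Bystanders:** I never touched the plain fuse, the cutters or the tape. I did not measure their positions again at the end.

No check failed. The first detection of the spare was confused with the block, so I located the spare and the block from the pictures instead.

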